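Clamp the inlaid panel in the gluing jig

ROBOT

A 6-joint arm with a two-finger parallel gripper is mounted at the origin on a cart in front of the work surface, level with it; the furniture and walls round the work are solid. World frame = base frame: x ahead of the robot, y to its left, z up, the work surface at z = 0. Lengths are in m, angles in rad, forces in N, time in s.
With the tool pointing down it reaches from about 0.4 to 0.825 m from the base axis. Payload 7 kg.
Tool frame: the origin (TCP) lies at the very end of the fingers, on their centre line; the grasp point (between the pads) lies 19 mm behind it; x points along the fingers, y is the direction in which the jaws open and shut, and the axes are right-handed (so a half turn about x gives the same grasp; the last joint's range is limited). The gripper opens to 88 mm and grips with 3 to 60 N. Pads are 19 mm wide; open, the fingers measure 130 mm over their backs; the gripper's body (78 mm by 193 mm) begins 47 mm behind the grasp point.
Start: joints at [-0.889, 0.359, 0.012, 0, -1.224, -0.288], TCP at [0.259, -0.623, 0.227] pointing down, gripper open.
Joint ranges: [-3.07, 3.07], [-1.43, 2.12], [-1.02, 1.25], [-3.03, 1.67], [-3.05, -0], [-3.03, 3.03]. Speed limits (rad/s): [2.39, 2.39, 3.01, 3.14, 3.14, 3.14].

INTERFACE

Orientations are given as [roll, pitch, yaw] about the fixed x, y, z axes, in that order (R = Rz(yaw) Ry(pitch) Rx(roll)).
In Python, from station import arm, cams gives the robot as it stands. The module is installed in compiled form; this text tells all that it offers.
- The arm moves only by the tool carry_out, never from a script. Its argument "deltas" is a list of rows, each a list of 6 numbers: the shift along the tool's x, y, z in units of 0.04 m (1.0 is 0.04 m), then the turn, a rotation vector about the tool's x, y, z in units of 4 degrees (1.0 is 4 degrees). In form: [[tx, ty, tz, ax, ay, az], ...]. A call has 1 to 5 rows; each row shifts and turns the pose as measured when the row begins, along the tool's axes as they then stand; what a row does not reach is not made up. A row lasts 1/10 s, in which the tool goes at most 50 mm and 8.59 degrees, less where a joint would pass 70% of its speed; a pose out of reach is approached as far as the arm can. A call with a number of a shift or a turn outside -1 to 1 is refused whole. A call with a gripper value outside its range is refused whole. "hand" is the closure, from 0 (fully open) to 1 (shut), set as the call begins (left out, the last holds). The fingers move at their own pace and stop on an object; "newtons" is the grip in N (left out, the last holds). Time passes only in rows, so rows that do not move let the fingers close. It gives the time, the measured TCP pose, the force and the opening at its end, in the units of the state.
- arm.get_state(): the state, without advancing time (a new reading comes with each control period).
- cams.grab_frame(name): name is "scene" or "top" or "wrist"; returns a dict with "pixels" (384x512x3 uint8, red, green, blue), "fx", "fy", "cx", "cy" (pixels), "T" (4x4, takes a point from camera to world coordinates); the wrist camera has in their place "hand_eye" (4x4, takes a point from camera to tool coordinates, whose origin is the TCP and whose axes are the tool frame's). Camera axes: x right, y up, looking along -z (the intrinsics and any distortion apply to the point x, -y, -z); pixel columns grow to the right and rows downward; lengths in m; the calibration is good to about 2 mm. A picture is of the moment at which its call begins: read the wrist's pose just before it. There is no depth.
- arm.job_done(): hands the job in, once; it reports no verdict.
The state is a dict: "t": time; "q": joint angles; "qd": joint speeds; "joint_efforts": joint torques, N m; "eef_pos": TCP position; "ee_rot": TCP orientation; "force": force on the tool from outside, world axes, zero at the start; "moment": the same for the moment, N m; "width": finger opening in m.
Only numpy, scipy, OpenCV 4.12 (cv2) and the standard library are available. Lean on these libraries where they do the work, as an engineer would, in place of code of your own. Each camera call takes 0.05 s, during which the arm holds its last target.

TASK

Slide the single inlaid panel that lies beside the gluing jig flat over the table into the corner of the jig, snug against both wooden fences, then swing the jig's clamp beam over and down until its rubber foot holds the panel with about 10 N (the weight of 1 kg) by itself. Never press the foot on the inlay with more than 30 N, and leave the tools and other things around where they lie.

Things in the scene. Friction and masses are not known exactly. Their poses are not given: they have to be found in the camera images.
- panel_center (a point): the single loose black panel lying left of the jig, with a pale inlay, 100 (its x) x 150 (its y) x 19 mm, about 0.25 kg, flat on the table; this point is its centre, 9.5 mm up. Too wide to grip: it is pushed by its edges.
- jig_seat (a point): jig of pale wood fixed to the table. Point on the table right under the centre of a panel seated with its x, y along the jig's. Fences 16 mm high: back fence at jig x 50 to 74, y -97 to 75 mm; end fence at y -97 to -75, x -50 to 74 mm; open to -x and +y. Hinge post behind: x 74 to 114, y -42 to 42, 52 mm high; steel ears to 73 mm.
- clamp_beam (a joint): angle of the clamp beam: 0 = level over the panel, opening upward; starts at 1.65 to 1.85 (about upright, leaning a little back). Hinge friction of 1.4 N m holds the beam (0.25 kg) where it is left, also while it clamps. At 140 mm from the hinge it takes 6 to 9 N to move it, and about 7 N more once the foot presses on the panel with 10 N.
- beam_hinge (a point): middle of the hinge axis, at jig x 92, y 0, 62 mm up. Beam's own frame: y = hinge axis, wooden bar along its -x, 165 mm long, 56 wide, 14 mm thick, its outer face (top when down) 14 mm out along its z. A 22 mm wide screw knob stands about 20 mm out of that face at 92 mm from the hinge: push beyond it, nearer the end.
- beam_end (a point): middle of the bar's free end on the outer face, 165 mm from the hinge, axes as beam_hinge. Under the bar, 92 mm from the hinge, hangs the sprung rubber foot (4 N per mm). Its screw is set differently each time and not measured: it meets the seated panel somewhere between 0.04 and 0.20 rad, which must be felt.
- tub_lid: bystander: white round plastic tub lid, 114 mm across, 6 mm high, flat on the table; origin under its centre
- scraper: bystander: spreading knife with a dark wooden handle, 182 mm long, flat on the table; origin under its centre
- sanding_block: bystander: cork sanding block, 56 x 86 x 27 mm, flat on the table; origin under its centre
- panel: the same panel; origin under its centre; same axes as panel_center

How it is judged:
On the way, in this order (a step that is already met when the one before it is completed fails the run):
1. the panel sits snug in the corner while the beam is still up (x of panel_center in the frame of jig_seat between -0.007 and 0.004 m and y of panel_center in the frame of jig_seat between -0.004 and 0.007 m and angle between the y axis of panel_center and the y axis of jig_seat, either way round below 0.06 rad and height (world z) of panel_center below 0.013 m and value of joint clamp_beam above 0.5 rad), for 0.2 s.
2. the beam's foot presses on the panel (contact force between clamp_beam and panel above 5 N), for 0.2 s.
At the end, for the whole second after the job is handed in: The panel lies flat in the jig's corner, gap to each fence under 7 mm and its sides parallel to the jig within 0.06 rad, at rest, and the released clamp beam's foot presses on it with 5 to 17 N (x of panel_center in the frame of jig_seat between -0.007 and 0.004 m and y of panel_center in the frame of jig_seat between -0.004 and 0.007 m and angle between the y axis of panel_center and the y axis of jig_seat, either way round below 0.06 rad and height (world z) of panel_center below 0.013 m and contact force between clamp_beam and panel between 5 and 17 N and linear speed of panel below 0.01 m/s); the robot touches nothing.
It fails at once if the clamp presses on the panel with more than 30 N (contact force between clamp_beam and panel above 30 N).
It fails at once if a tool or other thing lying around is pushed more than 40 mm (distance of any of tub_lid, scraper, sanding_block from where it was at the start of the episode above 0.04 m).
It also fails if it takes over 72 s, if anything falls off the work surface, if the arm or the gripper's body presses on something with over 40 N, if the wrist force passes 120 N, or if a joint passes its speed limit or range.

## Working session

There is one attempt and no reset: what is moved stays moved. The work goes in short steps, Python scripts to look and compute and a tool call to move; the robot and the scene stay as the last step left them, time stands still between calls to the robot, and variables do not carry over. Pictures are saved under pics/ and viewed, and the job is handed in when it is done.

Besides the shell and the picture viewer there is one more tool, called after "Emit:" as name(argument=value, ...) on one line, values as JSON. carry_out: Moves the arm, as the interface text tells. Shifts and turns lie within -1 to 1; 1 stands for 0.04 m of shift or 4 degrees of turn. Its arguments: {"type":"object","properties":{"deltas":{"type":"array","items":{"type":"array","items":{"type":"number","minimum":-1,"maximum":1}}},"hand":{"type":"number"},"newtons":{"type":"number"}},"required":["deltas"]}

```bash
mkdir -p pics
python3 - <<'E'
from station import arm,cams
import cv2,numpy as np,pickle
s=arm.get_state();print(s)
for n in ("scene","top"):
    f=cams.grab_frame(n);cv2.imwrite(f"pics/{n}0.png",f["pixels"][:,:,::-1]);pickle.dump(f,open(f"{n}0.pkl","wb"))
    print(n,{k:v for k,v in f.items() if k!="pixels"})
E
```

```text
{'t': 0.0, 'q': array([-8.88917783e-01,  3.59390218e-01,  1.10592658e-02, -3.66739271e-04,
       -1.22411576e+00, -2.88100455e-01]), 'qd': array([-4.44974316e-04, -4.79346228e-04, -2.71195176e-04,  3.19138869e-04,
       -1.83733081e-05,  3.93230792e-04]), 'joint_efforts': array([-8.32329042e-04, -5.82718527e+01,  2.93058944e+01,  6.99724227e+00,
        6.99079319e-03, -8.41330666e-05]), 'eef_pos': array([ 0.25877071, -0.62288773,  0.22561773]), 'ee_rot': array([1.65299058, 1.5691103 , 2.04664378]), 'force': array([ 0.11819736, -0.06291461, -0.08948331]), 'moment': array([-0.03053064,  0.0273264 ,  0.01463191]), 'width': 0.08754814207311679}
scene {'fx': 493.20225943094164, 'fy': 493.20225943094164, 'cx': 253.8429557949309, 'cy': 190.2078842645253, 'T': array([[ 0.4945653 ,  0.43403246, -0.75300796, -0.43666533],
       [-0.86901011,  0.23193425, -0.43706743, -0.5695594 ],
       [-0.01505312,  0.87052991,  0.49188523,  0.69934083],
       [ 0.        ,  0.        ,  0.        ,  1.        ]])}
top {'fx': 392.53221194565754, 'fy': 392.53221194565754, 'cx': 266.6050956667069, 'cy': 193.03499979384418, 'T': array([[-0.00718623,  0.99235165, -0.12323376,  0.41912688],
       [-0.99995522, -0.00637239,  0.00699693, -0.00857141],
       [ 0.00615812,  0.12327852,  0.992353  ,  1.0282644 ],
       [ 0.        ,  0.        ,  0.        ,  1.        ]])}
```

View pics/top0.png

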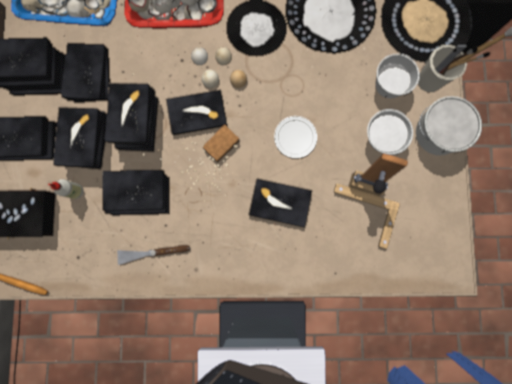

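View pics/scene0.png

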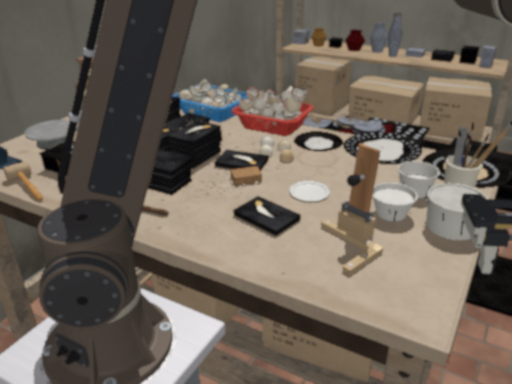

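Run:
```python
import cv2,pickle
f=pickle.load(open("top0.pkl","rb"));im=f["pixels"][:,:,::-1]
c=im[120:260,235:435];cv2.imwrite("pics/topz.png",cv2.resize(c,None,fx=4,fy=4,interpolation=cv2.INTER_CUBIC))
f=pickle.load(open("scene0.pkl","rb"));im=f["pixels"][:,:,::-1]
c=im[130:280,225:425];cv2.imwrite("pics/scz.png",cv2.resize(c,None,fx=4,fy=4,interpolation=cv2.INTER_CUBIC))
```

```text
(no output)
```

View pics/topz.png

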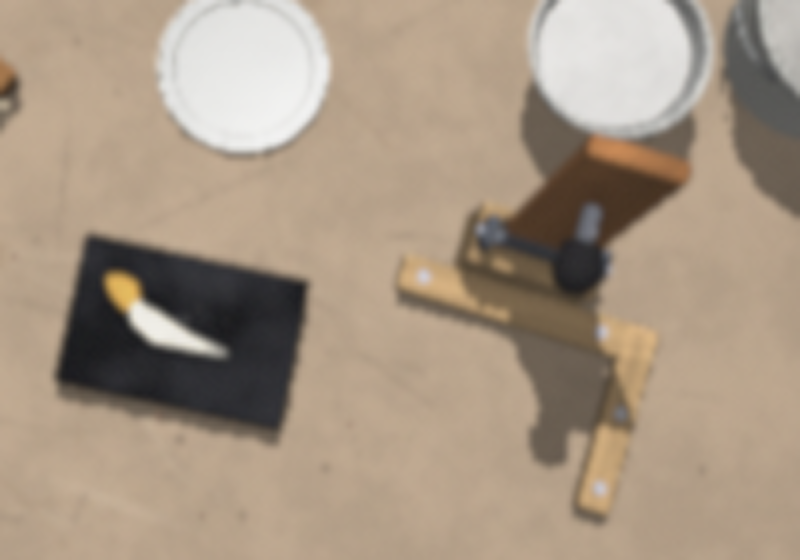

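View pics/scz.png

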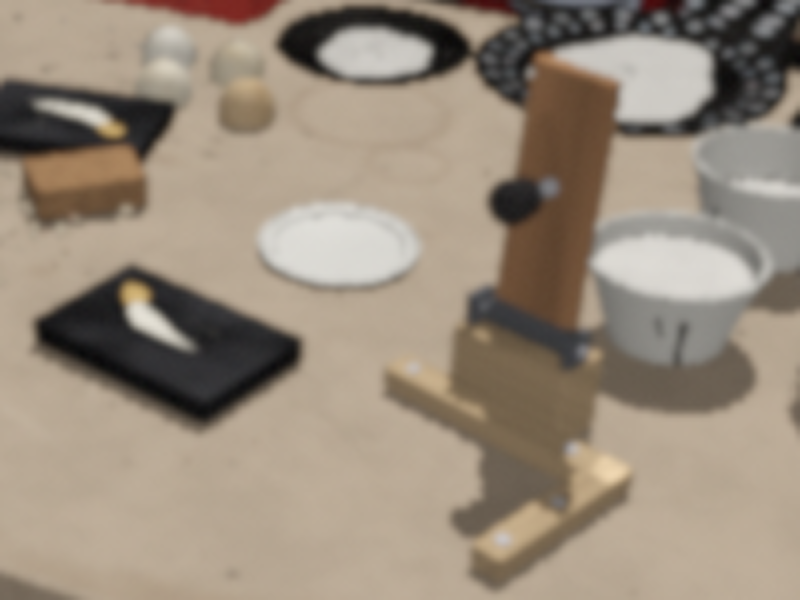

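```bash
cat > h.py <<'E'
import numpy as np,cv2,pickle
from scipy.spatial.transform import Rotation as R
def ray(f,u,v,z,T=None):
    T=f["T"] if T is None else T
    d=T[:3,:3]@np.array([(u-f["cx"])/f["fx"],-(v-f["cy"])/f["fy"],-1.])
    o=T[:3,3];return o+d*(z-o[2])/d[2]
def proj(f,p,T=None):
    T=f["T"] if T is None else T
    c=T[:3,:3].T@(np.asarray(p)-T[:3,3]);return np.array([f["cx"]+f["fx"]*c[0]/-c[2],f["cy"]+f["fy"]*c[1]/c[2]])
def fit(A,B): # 2d rigid B = R A + t
    a=A.mean(0);b=B.mean(0);H=(A-a).T@(B-b)
    th=np.arctan2(H[0,1]-H[1,0],H[0,0]+H[1,1]);c,s=np.cos(th),np.sin(th);r=np.array([[c,-s],[s,c]])
    return th,b-r@a,(A@r.T+(b-r@a)-B)
E
python3 - <<'E'
from h import *
f=pickle.load(open("top0.pkl","rb"));g=pickle.load(open("scene0.pkl","rb"))
J=np.array([[74,75],[50,75],[74,-97],[-50,-75],[-50,-97],[50,-75]])/1000
pz=np.array([[405,256],[398,288],[658,332],[579,505],[605,515],[612,352]])
W=np.array([ray(f,235+(x+.5)/4-.5,120+(y+.5)/4-.5,.016)[:2] for x,y in pz])
th,t,r=fit(J,W);print("top",th,t,(r*1e3).round(1).tolist())
ps=np.array([[388,362],[388,380],[630,468],[478,545],[478,545],[478,545]])
pz=np.array([[630,468],[472,548],[500,566],[412,357],[387,372]])
J2=np.array([[74,-97],[-50,-75],[-50,-97],[74,75],[50,75]])/1000
W=np.array([ray(g,225+(x+.5)/4-.5,130+(y+.5)/4-.5,.016)[:2] for x,y in pz])
th2,t2,r=fit(J2,W);print("scene",th2,t2,(r*1e3).round(1).tolist())
# panel
P=np.array([[50,75],[50,-75],[-50,-75],[-50,75]])/1000
for n,ff,q,o in (("top",f,[[90,235],[307,282],[280,432],[58,380]],(235,120)),("sc",g,[[132,267],[300,345],[203,413],[38,323]],(225,130))):
    W=np.array([ray(ff,o[0]+(x+.5)/4-.5,o[1]+(y+.5)/4-.5,.019)[:2] for x,y in q])
    a,b,r=fit(P,W);print(n,a,b,(r*1e3).round(1).tolist())
for n,ff in (("top",f),("sc",g)):
    gr=cv2.cvtColor(ff["pixels"],cv2.COLOR_RGB2GRAY);m=(gr<55).astype(np.uint8)
    u,v=proj(ff,[*b,.019]);k,l,st,c=cv2.connectedComponentsWithStats(m)
    lab=np.bincount(l[int(v)-12:int(v)+13,int(u)-12:int(u)+13].ravel(),minlength=k);lab[0]=0;i=lab.argmax()
    cn=max(cv2.findContours((l==i).astype(np.uint8),0,1)[0],key=cv2.contourArea).reshape(-1,2)
    W=np.array([ray(ff,x,y,.019)[:2] for x,y in cn]);rc=cv2.minAreaRect((W*1000).astype(np.float32));print(n,rc)
E
```

```text
top -0.30707450719315965 [ 0.47707901 -0.24506988] [[1.9, 0.7], [0.0, 2.8], [0.8, -0.3], [0.1, 2.0], [-0.1, -2.6], [-2.6, -2.6]]
scene -0.315788478181777 [ 0.47560607 -0.24726894] [[-2.4, -4.7], [0.4, 0.9], [1.0, -1.1], [0.1, 2.3], [0.9, 2.6]]
top -0.22283962150131859 [ 0.51940544 -0.05151979] [[1.7, 1.9], [0.3, -3.8], [-0.4, -1.1], [-1.6, 3.0]]
sc -0.24187130797863005 [ 0.51436213 -0.05344576] [[1.0, -1.4], [1.0, -3.6], [1.5, 1.1], [-3.4, 3.9]]
top ((518.7528686523438, -50.3543701171875), (143.34669494628906, 94.59835052490234), 77.41188049316406)
sc ((507.8199462890625, -56.878273010253906), (155.30593872070312, 107.75503540039062), 76.78531646728516)
```

```bash
cat >> h.py <<'E'
SEAT=np.array([0.4765,-0.246]);TH=-0.31
def jw(x,y): # jig (m)->world xy
    c,s=np.cos(TH),np.sin(TH);return SEAT+np.array([c*x-s*y,s*x+c*y])
def wj(p):
    c,s=np.cos(TH),np.sin(TH);d=np.asarray(p)[:2]-SEAT;return np.array([c*d[0]+s*d[1],-s*d[0]+c*d[1]])
def tool(yaw,tilt=0): # jaw dir along yaw; tilt about jaw axis
    y=np.array([np.cos(yaw),np.sin(yaw),0]);x=np.array([0,0,-1.]);
    return R.from_rotvec(y*tilt)*R.from_matrix(np.c_[x,y,np.cross(x,y)])
def pose():
    from station import arm
    s=arm.get_state();return s,np.array(s["eef_pos"]),R.from_euler('xyz',s["ee_rot"])
def plan(p,r,tp,tr,st=.04,n=99):
    rows=[]
    while len(rows)<n:
        d=r.inv().apply(tp-p)/.04;w=(r.inv()*tr).as_rotvec()/np.radians(4)
        k=max(np.abs(d).max()*.04/st,np.abs(w).max(),1e-9)
        if k<.03:break
        if k>1:d=d/k;w=w/k
        row=np.round(np.r_[d,w],2);rows.append(row.tolist());p=p+r.apply(row[:3]*.04);r=r*R.from_rotvec(row[3:]*np.radians(4))
        if k<=1:break
    return rows
def show(rows):
    for i in range(0,len(rows),5):print(rows[i:i+5])
E
python3 - <<'E'
from h import *
s,p,r=pose();print(r.as_matrix().round(3))
for yaw in (TH,TH+np.pi):print(yaw,np.degrees((r.inv()*tool(yaw)).as_rotvec()))
print(wj([.518,-.051]))
up=np.array([p[0],p[1],.30])
tg=np.r_[jw(-.02,.198+.075+.0095+.025),.30];print(tg)
show(plan(up,r,tg,tool(TH)));show(plan(up,r,tg,tool(TH+np.pi)))
E
```

```text
[[-0.001 -0.384  0.924]
 [ 0.001  0.924  0.384]
 [-1.     0.002 -0.   ]]
-0.31 [ 1.30317890e+02 -1.02722441e-01 -3.63995024e-02]
2.831592653589793 [-4.96820701e+01  2.99758610e-02 -8.45943876e-02]
[-0.01996459  0.19836498]
[0.55125886 0.05294375 0.3       ]
[[0.0, 0.39, 0.41, 1.0, -0.0, -0.0], [0.0, 0.42, 0.38, 1.0, -0.0, -0.0], [0.0, 0.45, 0.35, 1.0, -0.0, -0.0], [0.0, 0.47, 0.32, 1.0, -0.0, -0.0], [0.0, 0.49, 0.28, 1.0, -0.0, -0.0]]
[[0.0, 0.51, 0.25, 1.0, -0.0, -0.0], [0.0, 0.52, 0.21, 1.0, -0.0, -0.0], [0.0, 0.54, 0.17, 1.0, -0.0, -0.0], [0.0, 0.55, 0.14, 1.0, -0.0, -0.0], [0.0, 0.56, 0.1, 1.0, -0.0, -0.0]]
[[0.0, 0.56, 0.06, 1.0, -0.0, 0.0], [0.0, 0.56, 0.02, 1.0, -0.0, 0.0], [0.0, 0.56, -0.02, 1.0, -0.0, 0.0], [0.0, 0.56, -0.06, 1.0, -0.0, 0.0], [0.0, 0.56, -0.1, 1.0, -0.0, 0.0]]
[[0.0, 0.55, -0.14, 1.0, -0.0, 0.0], [0.0, 0.54, -0.18, 1.0, -0.0, 0.0], [0.0, 0.52, -0.21, 1.0, -0.0, 0.0], [0.0, 0.51, -0.25, 1.0, -0.0, 0.0], [0.0, 0.49, -0.28, 1.0, -0.0, 0.0]]
[[0.0, 0.47, -0.32, 1.0, -0.0, 0.0], [0.0, 0.44, -0.35, 1.0, -0.0, 0.0], [0.0, 0.42, -0.38, 1.0, -0.0, 0.0], [0.0, 0.39, -
[... 275 characters left out ...]
], [0.0, 0.11, -0.55, 1.0, -0.0, 0.0], [0.01, 0.05, -0.32, 0.58, -0.01, 0.0]]
[[0.0, 0.97, 1.0, -0.94, 0.0, -0.0], [0.0, 0.85, 1.0, -0.88, 0.0, -0.0], [0.0, 0.75, 1.0, -0.84, 0.0, -0.0], [0.0, 0.66, 1.0, -0.81, 0.0, -0.0], [0.0, 0.58, 1.0, -0.78, 0.0, -0.0]]
[[0.0, 0.51, 1.0, -0.76, 0.0, -0.0], [0.0, 0.44, 1.0, -0.74, 0.0, -0.0], [0.0, 0.38, 1.0, -0.72, 0.0, -0.0], [0.0, 0.33, 1.0, -0.71, 0.0, -0.0], [0.0, 0.27, 1.0, -0.7, 0.0, -0.0]]
[[0.0, 0.22, 1.0, -0.69, 0.0, -0.0], [0.0, 0.17, 1.0, -0.69, 0.0, -0.0], [0.0, 0.13, 1.0, -0.68, 0.0, -0.0], [0.0, 0.08, 1.0, -0.68, 0.0, -0.0], [0.01, 0.03, 1.0, -0.67, 0.01, -0.01]]
[[0.0, -0.02, 1.0, -0.67, 0.0, -0.0], [0.01, -0.05, 0.68, -0.46, 0.0, -0.01]]
```

Emit:
carry_out(deltas=[[-1,0,0,0,0,0],[-0.85,0,0,0,0,0],[0,0.97,1,-0.94,0,0],[0,0.85,1,-0.88,0,0],[0,0.75,1,-0.84,0,0]], hand=0.32)

```text
t: 0.6
eef_pos: [0.3177, -0.4831, 0.2971]
ee_rot: [1.625, 1.56, 2.202]
force: [1.2, 0.4, 0.0]
width: 0.0605
```

Emit:
carry_out(deltas=[[0,0.66,1,-0.81,0,0],[0,0.58,1,-0.78,0,0],[0,0.51,1,-0.76,0,0],[0,0.44,1,-0.74,0,0],[0,0.38,1,-0.72,0,0]])

```text
t: 1.1
eef_pos: [0.4083, -0.2666, 0.2973]
ee_rot: [1.321, 1.559, 2.174]
force: [1.1, -0.1, -0.5]
width: 0.0601
```

Emit:
carry_out(deltas=[[0,0.33,1,-0.71,0,0],[0,0.27,1,-0.7,0,0],[0,0.22,1,-0.69,0,0],[0,0.17,1,-0.69,0,0],[0,0.13,1,-0.68,0,0]])

```text
t: 1.6
eef_pos: [0.4881, -0.0678, 0.2986]
ee_rot: [1.014, 1.558, 2.121]
force: [0.2, -0.5, 0.3]
width: 0.0593
```

Run:
```python
from h import *
s,p,r=pose();print(s["t"],p,s["width"],s["q"])
tg=np.r_[jw(-.02,.198+.075+.0095+.025),.25]
show(plan(p,r,tg,tool(TH+np.pi)))
```

```text
1.6 [ 0.48807746 -0.06776168  0.29858033] 0.059296077476805764 [ 0.25163329  0.0174016  -0.24748592 -0.01268385 -1.3097044  -0.71211842]
[[0.36, -0.02, 1.0, -0.65, 0.03, -0.04], [0.36, -0.07, 1.0, -0.65, 0.03, -0.05], [0.37, -0.11, 1.0, -0.65, 0.04, -0.04], [0.14, -0.06, 0.39, -0.25, 0.01, -0.02]]
```

Emit:
carry_out(deltas=[[0.36,-0.02,1,-0.65,0,0],[0.36,-0.07,1,-0.65,0.1,0],[0.37,-0.11,1,-0.65,0.6,-0.1],[0.14,-0.06,0.6,-0.25,0.7,0],[0,0,0,0,0.7,0]])

```text
t: 2.1
eef_pos: [0.5559, 0.0703, 0.2476]
ee_rot: [3.121, 1.43, -1.89]
force: [-1.1, -0.7, -0.2]
width: 0.0594
```

Run:
```python
from h import *
from station import cams
s,p,r=pose();print(s["t"],p,s["width"],wj(p))
tr=tool(TH+np.pi,np.radians(8));print(r.apply([1,0,0]),tr.apply([1,0,0]))
tg=np.r_[jw(-.02,.198+.075+.0095+.02),.008]
show(plan(p,r,tg,tr))
f=cams.grab_frame("wrist");pickle.dump((f,p,r),open("w1.pkl","wb"));cv2.imwrite("pics/w1.png",f["pixels"][:,:,::-1])
f=cams.grab_frame("top");pickle.dump(f,open("top1.pkl","wb"));cv2.imwrite("pics/top1.png",f["pixels"][:,:,::-1])
```

```text
2.1 [0.55587993 0.07031328 0.24760282] 0.05939742071716462 [-0.02089793  0.32545128]
[-0.04413239 -0.13339956 -0.99007923] [-0.04245596 -0.13253922 -0.99026807]
[[1.0, -0.01, 0.05, 0.03, -0.0, -0.0], [1.0, -0.0, 0.04, 0.03, -0.0, -0.0], [1.0, -0.01, 0.05, 0.03, -0.0, -0.0], [1.0, -0.0, 0.04, 0.02, -0.01, -0.01], [1.0, -0.01, 0.05, 0.03, -0.0, -0.0]]
[[1.0, -0.0, 0.04, 0.02, -0.01, -0.01]]
```

View pics/w1.png

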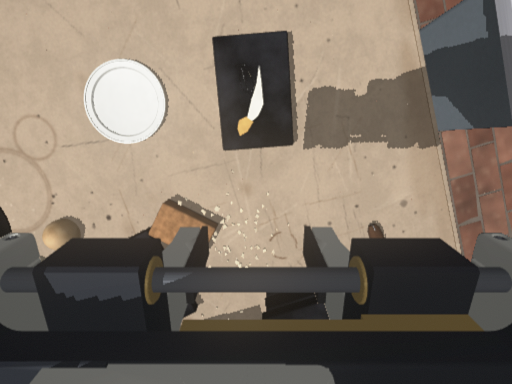

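View pics/top1.png

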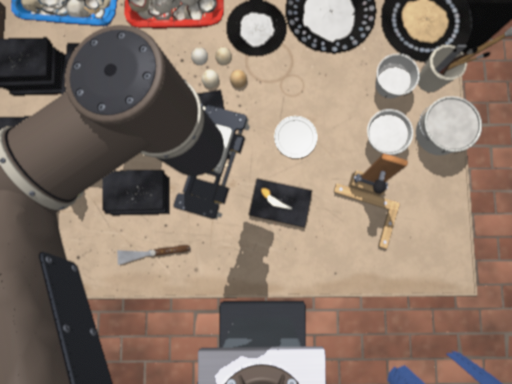

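Run:
```python
from h import *
f,p,r=pickle.load(open("w1.pkl","rb"));T=np.eye(4);T[:3,:3]=r.as_matrix();T[:3,3]=p;T=T@f["hand_eye"]
P=np.array([[50,75],[50,-75],[-50,-75],[-50,75]])/1000
q=[[222,150],[214,38],[290,31],[294,146]]
W=np.array([ray(f,x,y,.019,T)[:2] for x,y in q]);a,b,e=fit(P,W);print(a,b,(e*1e3).round(1).tolist(),wj(b))
for c in [[150,235],[178,197],[223,215]]:print("block",wj(ray(f,*c,.027,T)))
g=pickle.load(open("top0.pkl","rb"))
hsv=cv2.cvtColor(g["pixels"],cv2.COLOR_RGB2HSV)
for c in [[204,146],[219,126],[239,141],[224,161]]:print("blk top",wj(ray(g,*c,.027)))
```

```text
-0.23798707123125304 [ 0.51892575 -0.04948528] [[-0.6, 1.6], [-0.3, -2.5], [0.5, 0.0], [0.5, 0.8]] [-0.01954505  0.2000899 ]
block [0.13052982 0.40029484]
block [0.08794962 0.34359393]
block [0.02443182 0.36917742]
blk top [0.06264015 0.43239043]
blk top [0.12535054 0.4118896 ]
blk top [0.10268604 0.34948147]
blk top [0.04040643 0.37030433]
```

Emit:
carry_out(deltas=[[1,0,0.05,0,0,0],[1,0,0.05,0,0,0],[1,0,0.05,0,0,0],[1,0,0.05,0,0,0],[1,0,0.05,0,0,0]])

```text
t: 2.7
eef_pos: [0.5542, 0.0537, 0.0491]
ee_rot: [-3.08, 1.444, -1.809]
force: [0.3, 0.8, 0.3]
width: 0.0599
```

Run:
```python
from h import *
s,p,r=pose();print(s["t"],p,s["width"],wj(p),s["force"])
tr=tool(TH+np.pi,np.radians(8))
tg=np.r_[jw(-.02,.198+.075+.0095+.02),.008]
show(plan(p,r,tg,tr))
tg2=np.r_[jw(-.02,.10),.008];show(plan(tg,tr,tg2,tr,.015))
```

```text
2.7 [0.55424886 0.05369313 0.04909346] 0.059883387602153615 [-0.01738113  0.30912578] [0.33493733 0.79056969 0.29392738]
[[1.0, 0.07, -0.03, 0.14, 0.18, 0.13], [0.04, 0.0, -0.0, 0.0, 0.01, 0.0]]
[[0.05, 0.0, -0.38, 0.0, 0.0, 0.0], [0.05, 0.0, -0.38, 0.0, 0.0, 0.0], [0.05, 0.0, -0.38, 0.0, 0.0, 0.0], [0.05, 0.0, -0.37, 0.0, 0.0, 0.0], [0.05, 0.0, -0.38, 0.0, 0.0, 0.0]]
[[0.05, 0.0, -0.37, 0.0, 0.0, 0.0], [0.06, 0.0, -0.38, 0.0, 0.0, 0.0], [0.05, 0.0, -0.37, 0.0, 0.0, 0.0], [0.06, 0.0, -0.37, 0.0, 0.0, 0.0], [0.05, 0.0, -0.38, 0.0, 0.0, 0.0]]
[[0.06, 0.0, -0.38, 0.0, 0.0, 0.0], [0.05, 0.0, -0.38, 0.0, 0.0, 0.0], [0.06, 0.0, -0.38, 0.0, 0.0, 0.0], [0.01, 0.0, -0.11, 0.0, 0.0, 0.0]]
```

Emit:
carry_out(deltas=[[0.95,0.07,0,0.14,0.18,0.13],[0.05,0,0,0,0,0],[0.04,0,-0.3,0,0,0],[0.04,0,-0.3,0,0,0],[0.04,0,-0.3,0,0,0]])

```text
t: 3.2
eef_pos: [0.5379, 0.011, 0.0086]
ee_rot: [3.135, 1.433, -1.889]
force: [-0.6, 2.1, -0.2]
width: 0.0596
```

Run:
```python
from h import *
s,p,r=pose();print(s["t"],p,s["width"],wj(p),s["force"])
tr=tool(TH+np.pi,np.radians(8));print((r.inv()*tr).as_rotvec()/np.radians(4))
```

```text
3.2 [0.53787016 0.01095408 0.00858624] 0.059634455060879686 [-0.0199412   0.26342749] [-0.61114439  2.14280339 -0.21628132]
[-0.02495457  0.03055614 -0.01632136]
```

Emit:
carry_out(deltas=[[0.05,0,-0.35,0,0,0],[0.05,0,-0.35,0,0,0],[0.05,0,-0.35,0,0,0],[0.05,0,-0.35,0,0,0],[0.05,0,-0.3,0,0,0]])

```text
t: 3.7
eef_pos: [0.517, -0.0599, 0.0123]
ee_rot: [-3.096, 1.439, -1.839]
force: [0.4, 2.9, 1.3]
width: 0.0594
```

Run:
```python
from h import *
from station import cams
s,p,r=pose();print(s["t"],p,s["width"],wj(p),s["force"])
tr=tool(TH+np.pi,np.radians(8));print((r.inv()*tr).as_rotvec()/np.radians(4))
f=cams.grab_frame("wrist");pickle.dump((f,p,r),open("w2.pkl","wb"));cv2.imwrite("pics/w2.png",f["pixels"][:,:,::-1])
f=cams.grab_frame("top");pickle.dump(f,open("top2.pkl","wb"));cv2.imwrite("pics/top2.png",cv2.resize(f["pixels"][110:270,220:430,::-1],None,fx=3,fy=3,interpolation=2))
```

```text
3.7 [ 0.51699518 -0.05992696  0.0122784 ] 0.05936789130161572 [-0.01819826  0.18955701] [0.37551745 2.91065778 1.26152879]
[-0.04821371  0.11678785  0.0789572 ]
```

View pics/w2.png

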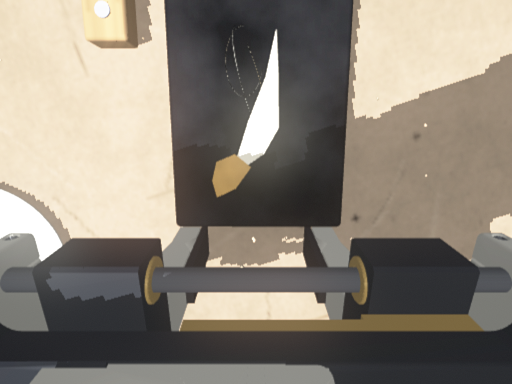

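View pics/top2.png

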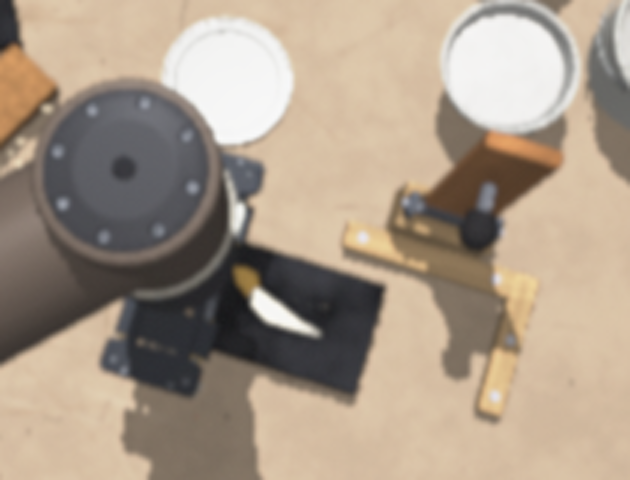

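Emit:
carry_out(deltas=[[0.13,0.05,-0.35,0,0.1,0.1],[0.09,0,-0.35,0,0,0],[0.06,0,-0.35,0,0,0],[0.06,0,-0.35,0,0,0],[0.06,0,-0.35,0,0,0]])

```text
t: 4.3
eef_pos: [0.4962, -0.1288, 0.0067]
ee_rot: [-3.111, 1.435, -1.851]
force: [1.6, 3.5, 2.8]
width: 0.0601
```

Run:
```python
from h import *
s,p,r=pose();print(s["t"],p,s["width"],wj(p),s["force"])
tr=tool(TH+np.pi,np.radians(8));print((r.inv()*tr).as_rotvec()/np.radians(4))
```

```text
4.3 [ 0.49620224 -0.12880708  0.00674847] 0.06007672617806104 [-0.01698761  0.11761709] [1.61269311 3.47440082 2.7975791 ]
[-0.01008306  0.0572005   0.05833026]
```

Emit:
carry_out(deltas=[[0.02,0.05,-0.3,0,0,0],[0.03,0,-0.25,0,0,0],[0.02,0,-0.1,0,0,0],[0.01,0,-0.08,0,0,0]])

```text
t: 4.7
eef_pos: [0.4831, -0.16, 0.0072]
ee_rot: [-3.113, 1.436, -1.856]
force: [-0.0, 31.1, 4.3]
width: 0.0594
```

Run:
```python
from h import *
from station import cams
s,p,r=pose();print(s["t"],p,s["width"],wj(p),s["force"])
f=cams.grab_frame("wrist");pickle.dump((f,p,r),open("w3.pkl","wb"));cv2.imwrite("pics/w3.png",f["pixels"][:,:,::-1])
```

```text
4.7 [ 0.48311922 -0.16001732  0.00724373] 0.05943612100491646 [-0.01992605  0.08390344] [-0.03373027 31.12114236  4.32063349]
```

View pics/w3.png

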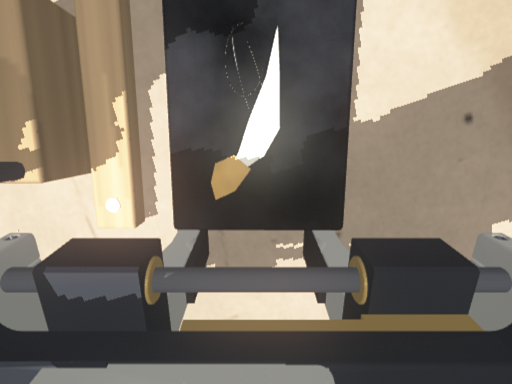

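Run:
```python
from h import *
s,p,r=pose();print(s["q"])
a=np.r_[jw(-.02,.105),.012];b=np.r_[jw(-.03,.115),.06]
tr=tool(TH-np.pi/2)
print("1");x=plan(p,r,a,r);show(x)
c=np.r_[jw(-.105,.0),.06]
print("2");show(plan(a,r,b,r));print("3");show(plan(b,r,c,tr))
```

```text
[ 0.15644597  0.35204787 -0.69925277  0.21994105 -0.58810007 -0.65799069]
1
[[-0.19, 0.0, 0.5, 0.0, 0.0, 0.0]]
2
[[-1.0, 0.2, 0.07, 0.0, 0.0, 0.0], [-0.22, 0.05, 0.02, -0.0, 0.0, 0.0]]
3
[[0.02, 0.08, -0.13, -1.0, -0.07, -0.07], [0.02, 0.09, -0.12, -1.0, -0.07, -0.06], [0.01, 0.1, -0.11, -1.0, -0.07, -0.07], [0.01, 0.11, -0.11, -1.0, -0.07, -0.06], [0.01, 0.11, -0.1, -1.0, -0.07, -0.06]]
[[0.01, 0.12, -0.09, -1.0, -0.07, -0.07], [0.01, 0.13, -0.08, -1.0, -0.07, -0.06], [0.01, 0.13, -0.07, -1.0, -0.07, -0.07], [0.01, 0.14, -0.06, -1.0, -0.07, -0.06], [0.01, 0.14, -0.05, -1.0, -0.07, -0.06]]
[[0.01, 0.15, -0.05, -1.0, -0.07, -0.07], [0.01, 0.15, -0.03, -1.0, -0.07, -0.06], [0.01, 0.15, -0.02, -1.0, -0.07, -0.07], [0.0, 0.15, -0.01, -1.0, -0.07, -0.06], [0.0, 0.15, -0.0, -1.0, -0.07, -0.06]]
[[0.0, 0.15, 0.01, -1.0, -0.07, -0.07], [0.0, 0.15, 0.02, -1.0, -0.07, -0.06], [0.0, 0.15, 0.03, -1.0, -0.07, -0.07], [0.0, 0.15, 0.04, -1.0, -0.06, -0.06], [0.0, 0.15, 0.05, -1.0, -0.07, -0.07]]
[[0.0, 0.15, 0.05, -1.0, -0.06, -0.06], [0.01, 0.14, 0.07, -1.0, -0.07, -0.07], [0.0, 0.07, 0.03, -0.52, -0.03, -0.03]]
```

Emit:
carry_out(deltas=[[-0.1,0,0.5,0,0,0],[-1,0.2,0.07,0,0,0],[-0.4,0.2,0,0,0,0]], hand=0)

```text
t: 5.05
eef_pos: [0.474, -0.126, 0.0616]
ee_rot: [3.106, 1.431, -1.922]
force: [1.0, 0.3, 0.5]
width: 0.0779
```

Emit:
carry_out(deltas=[[0,0.3,-0.13,-1,-0.07,-0.07],[0,0.3,-0.12,-1,-0.07,-0.07],[0,0.25,-0.11,-1,-0.07,-0.07],[0,0.2,-0.1,-1,-0.07,-0.07],[0,0.11,-0.1,-1,-0.07,-0.07]])

```text
t: 5.55
eef_pos: [0.421, -0.1385, 0.0663]
ee_rot: [2.896, 1.458, -1.768]
force: [-0.5, -0.3, 0.6]
width: 0.0879
```

Emit:
carry_out(deltas=[[0,0.12,-0.09,-1,-0.07,-0.07],[0,0.13,-0.08,-1,-0.07,-0.07],[0,0.13,-0.07,-1,-0.07,-0.07],[0,0.13,-0.06,-1,-0.07,-0.07],[0,0.13,-0.05,-1,-0.07,-0.07]])

```text
t: 6.05
eef_pos: [0.3928, -0.159, 0.0674]
ee_rot: [2.596, 1.488, -1.703]
force: [0.2, -0.2, -0.2]
width: 0.0878
```

Emit:
carry_out(deltas=[[0,0.15,-0.05,-1,-0.07,-0.07],[0,0.15,-0.03,-1,-0.07,-0.07],[0,0.15,-0.02,-1,-0.07,-0.07],[0,0.15,-0.01,-1,-0.07,-0.07],[0,0.15,0,-1,-0.07,-0.07]])

```text
t: 6.55
eef_pos: [0.3639, -0.1804, 0.0677]
ee_rot: [2.112, 1.521, -1.823]
force: [0.1, -0.6, 0.1]
width: 0.0879
```

Run:
```python
from h import *
s,p,r=pose();print(s["t"],p,s["width"],wj(p),s["force"],s["q"])
tr=tool(TH-np.pi/2)
c=np.r_[jw(-.105,.0),.05];show(plan(p,r,c,tr))
```

```text
6.55 [ 0.36389703 -0.18036442  0.06766486] 0.08791204103911082 [-0.12725829  0.02815646] [ 0.09397106 -0.59323878  0.11361682] [ 0.08034286  0.08865189 -0.80594139  0.07330379 -0.69370297  0.64009622]
[[0.07, 0.05, -0.12, -1.0, -0.03, -0.1], [0.07, 0.06, -0.11, -1.0, -0.03, -0.1], [0.07, 0.07, -0.11, -1.0, -0.03, -0.1], [0.07, 0.07, -0.1, -1.0, -0.03, -0.1], [0.06, 0.08, -0.1, -1.0, -0.03, -0.1]]
[[0.06, 0.09, -0.09, -1.0, -0.03, -0.1], [0.06, 0.09, -0.08, -0.93, -0.03, -0.09]]
```

Emit:
carry_out(deltas=[[0.07,0.05,-0.12,-1,0,-0.1],[0.07,0.06,-0.11,-1,0,-0.1],[0.07,0.07,-0.11,-1,0,-0.1],[0.07,0.07,-0.1,-1,0,-0.1],[0.06,0.08,-0.1,-1,0,-0.1]])

```text
t: 7.05
eef_pos: [0.3683, -0.2059, 0.0535]
ee_rot: [2.067, 1.552, -1.504]
force: [0.2, -0.2, 1.4]
width: 0.0879
```

Emit:
carry_out(deltas=[[0.06,0.09,-0.09,-1,0,-0.1],[0.06,0.09,-0.08,-0.9,0,-0.1],[0,0,0,0,0,0]])

```text
t: 7.35
eef_pos: [0.3694, -0.2162, 0.0475]
ee_rot: [2.114, 1.566, -1.318]
force: [-0.1, 0.1, 0.1]
width: 0.0876
```

Run:
```python
from h import *
from station import cams
s,p,r=pose();print(s["t"],p,s["width"],wj(p),s["force"],s["q"])
tr=tool(TH-np.pi/2)
c=np.r_[jw(-.105,.0),.009];show(plan(p,r,c,tr))
f=cams.grab_frame("wrist");pickle.dump((f,p,r),open("w4.pkl","wb"));cv2.imwrite("pics/w4.png",f["pixels"][:,:,::-1])
f=cams.grab_frame("top");pickle.dump(f,open("top4.pkl","wb"));cv2.imwrite("pics/top4.png",cv2.resize(f["pixels"][110:270,220:430,::-1],None,fx=3,fy=3,interpolation=2))
```

```text
7.35 [ 0.36935576 -0.21615554  0.04751266] 0.08761594852046994 [-0.11114137 -0.00426339] [-0.06229962  0.12996646  0.13573862] [-0.06045486  0.16321748 -0.75270758  0.00717865 -0.65347236  1.33431511]
[[0.96, -0.11, -0.15, 0.27, -0.03, -0.06]]
```

View pics/w4.png

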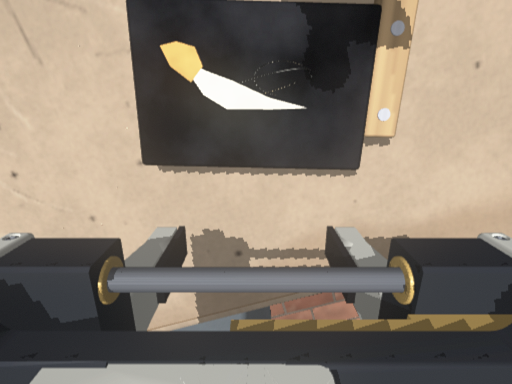

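View pics/top4.png

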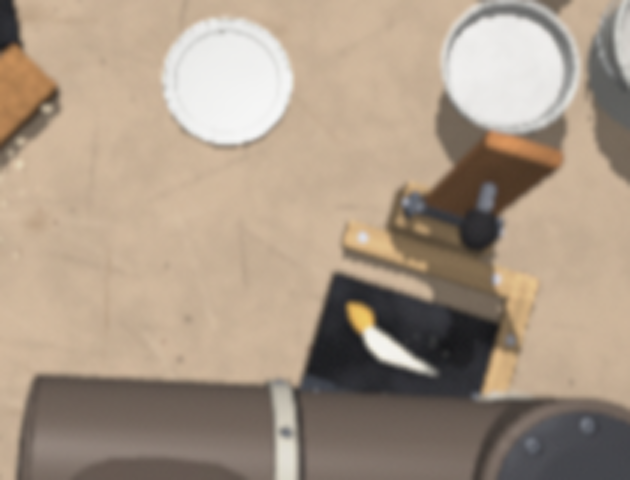

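Emit:
carry_out(deltas=[[0.96,-0.1,-0.1,0.27,0,-0.05],[0,0,-0.3,0,0,0],[0,0,-0.3,0,0,0],[0,0,-0.25,0,0,0]])

```text
t: 7.85
eef_pos: [0.4079, -0.2239, 0.0111]
ee_rot: [2.554, 1.568, -0.903]
force: [-0.9, 0.4, -0.9]
width: 0.0875
```

Run:
```python
from h import *
s,p,r=pose();print(s["t"],p,s["width"],wj(p),s["force"])
tr=tool(TH-np.pi/2);c=np.r_[jw(-.06,.0),.009];show(plan(p,r,c,tr,.01))
```

```text
7.85 [ 0.40791977 -0.22392828  0.01112129] 0.08749227487729495 [-7.20444211e-02  9.86456588e-05] [-0.90651596  0.41039508 -0.88970803]
[[0.04, 0.0, -0.25, -0.07, -0.03, -0.02], [0.01, 0.0, -0.05, -0.01, -0.0, -0.0]]
```

Emit:
carry_out(deltas=[[0.03,0,-0.12,-0.05,0,0],[0,0,-0.1,0,0,0],[0,0,-0.07,0,0,0]])

```text
t: 8.15
eef_pos: [0.4193, -0.2277, 0.0115]
ee_rot: [1.547, 1.569, -1.908]
force: [-10.1, 11.5, 7.3]
width: 0.0879
```

Run:
```python
from h import *
s,p,r=pose();print(s["t"],p,s["width"],wj(p),s["force"])
```

```text
8.15 [ 0.41933167 -0.22767497  0.01150566] 0.08785973399432 [-6.00335236e-02  1.18488968e-05] [-10.05615817  11.5102419    7.30974752]
```

Emit:
carry_out(deltas=[[0,0,-0.05,0,0,0],[0,0,-0.05,0,0,0]])

```text
t: 8.35
eef_pos: [0.4192, -0.2277, 0.0115]
ee_rot: [0.16, 1.564, 2.987]
force: [-5.2, 6.9, 4.4]
width: 0.0879
```

Run:
```python
from h import *
from station import cams
s,p,r=pose();print(s["t"],p,s["width"],wj(p),s["force"])
f=cams.grab_frame("wrist");pickle.dump((f,p,r),open("w5.pkl","wb"));cv2.imwrite("pics/w5.png",f["pixels"][:,:,::-1])
```

```text
8.35 [ 0.41915975 -0.22771738  0.01145968] 0.0878893164809806 [-6.01843112e-02 -8.09853368e-05] [-5.18530408  6.90355783  4.41161175]
```

View pics/w5.png

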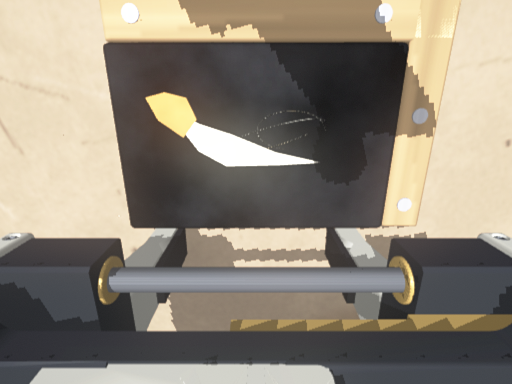

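Emit:
carry_out(deltas=[[0,0,-0.15,0,0,0]])

```text
t: 8.5
eef_pos: [0.4192, -0.2281, 0.011]
ee_rot: [0.092, 1.554, 2.917]
force: [-19.6, 16.3, 18.8]
width: 0.0879
```

Run:
```python
from h import *
s,p,r=pose();print(s["t"],p,s["width"],wj(p),s["force"])
a=np.r_[jw(-.09,0),.02];print("retreat");show(plan(p,r,a,r))
b=np.r_[jw(-.13,0),.30];print("up");show(plan(a,r,b,tool(TH-np.pi/2)))
c=np.r_[jw(.165,0),.32];print("over");show(plan(b,tool(TH-np.pi/2),c,tool(TH-np.pi/2)))
print(b,c)
```

```text
8.5 [ 0.41924549 -0.22813839  0.01097436] 0.08789454440462274 [-0.05997423 -0.00045577] [-19.58059771  16.32629484  18.84749236]
retreat
[[-0.21, -0.01, 0.75, 0.0, 0.0, 0.0]]
up
[[-1.0, 0.0, 0.16, -0.01, 0.03, -0.0], [-1.0, 0.0, 0.16, -0.01, 0.03, -0.0], [-1.0, 0.0, 0.16, -0.01, 0.04, -0.0], [-1.0, 0.0, 0.15, -0.01, 0.03, -0.01], [-1.0, 0.0, 0.15, -0.02, 0.04, -0.0]]
[[-1.0, 0.01, 0.15, -0.01, 0.03, -0.01], [-0.99, 0.0, 0.14, -0.02, 0.04, -0.0]]
over
[[-0.07, -0.0, -1.0, 0.0, 0.0, 0.0], [-0.07, 0.0, -1.0, 0.0, 0.0, 0.0], [-0.07, 0.0, -1.0, 0.0, 0.0, 0.0], [-0.07, 0.0, -1.0, 0.0, 0.0, 0.0], [-0.07, 0.0, -1.0, 0.0, 0.0, 0.0]]
[[-0.06, 0.0, -1.0, 0.0, 0.0, 0.0], [-0.07, 0.0, -1.0, 0.0, 0.0, 0.0], [-0.02, -0.0, -0.38, 0.0, 0.0, 0.0]]
[ 0.35269664 -0.20634238  0.3       ] [ 0.63363504 -0.29633468  0.32      ]
```

Emit:
carry_out(deltas=[[-0.2,0,0.75,0,0,0],[-1,0,0.16,0,0.03,0],[-1,0,0.16,0,0.03,0],[-1,0,0.16,0,0.04,0],[-1,0,0.15,0,0.03,0]], hand=1)

```text
t: 9.0
eef_pos: [0.3652, -0.2108, 0.1826]
ee_rot: [0.214, 1.555, 3.039]
force: [0.8, 0.2, -0.6]
width: 0.0531
```

Emit:
carry_out(deltas=[[-1,0,0.15,0,0.04,0],[-1,0,0.15,0,0.03,0],[-1,0,0.1,0,0,0],[-0.5,0,0,0,0,0]])

```text
t: 9.4
eef_pos: [0.3506, -0.2063, 0.336]
ee_rot: [2.999, 1.565, -0.459]
force: [-0.1, -1.3, -1.1]
width: 0.0212
```

Run:
```python
from h import *
from station import cams
s,p,r=pose();print(s["t"],p,s["width"],wj(p),s["force"])
for n in ("top","scene"):
    f=cams.grab_frame(n);pickle.dump(f,open(n+"5.pkl","wb"))
    o=(310,110) if n=="top" else (300,120)
    im=cv2.resize(f["pixels"][o[1]:o[1]+150,o[0]:o[0]+150,::-1],None,fx=4,fy=4,interpolation=2)
    for a in (1.65,1.75,1.85):
        for y in (-.028,.028):
            x=.092-.165*np.cos(a)+.014*np.sin(a);z=.062+.165*np.sin(a)+.014*np.cos(a)
            u=(proj(f,[*jw(x,y),z])-o+.5)*4-.5;cv2.circle(im,tuple(u.astype(int)),3,(0,0,255) if a==1.75 else (0,255,0),-1)
    for q in [(-.05,-.075),(.05,-.075),(.05,.075),(-.05,.075)]:
            u=(proj(f,[*jw(*q),.019])-o+.5)*4-.5;cv2.circle(im,tuple(u.astype(int)),3,(255,0,0),-1)
    cv2.imwrite(f"pics/{n}5.png",im)
```

```text
9.4 [ 0.35063739 -0.2063381   0.33598251] 0.021202140150014235 [-0.13196239 -0.00062412] [-0.10563821 -1.26893927 -1.14959497]
```

View pics/top5.png

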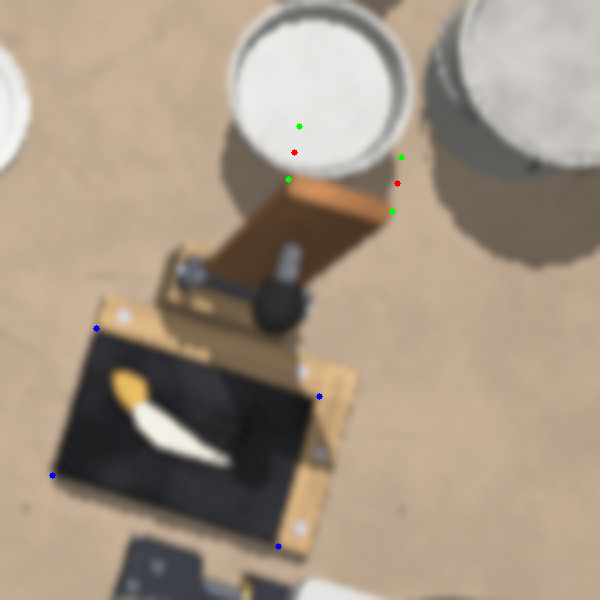

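View pics/scene5.png

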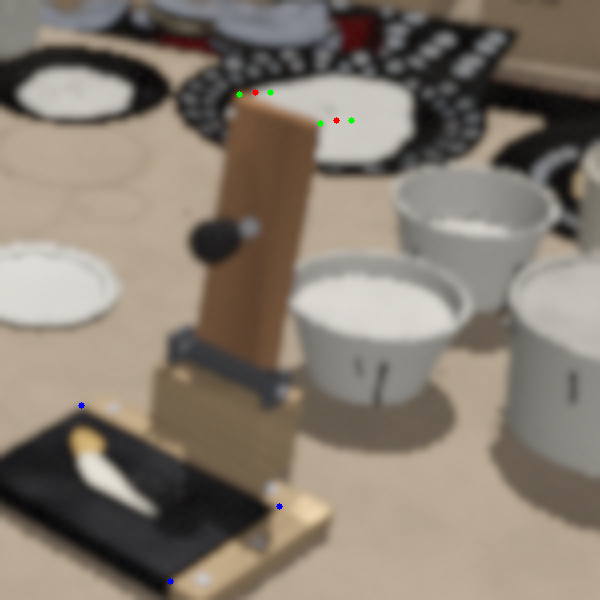

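Emit:
carry_out(deltas=[[0,0,-1,0,0,0],[0,0,-1,0,0,0],[0,0,-1,0,0,0],[0,0,-1,0,0,0],[0,0,-1,0,0,0]])

```text
t: 10.0
eef_pos: [0.5444, -0.27, 0.342]
ee_rot: [-2.954, 1.552, -0.128]
force: [-0.3, 0.5, 0.9]
width: -0.0001
```

Emit:
carry_out(deltas=[[0,0,-1,0,0,0],[0,0,-1,0,0,0],[0,0,-0.6,0,0,0]])

```text
t: 10.3
eef_pos: [0.6482, -0.3044, 0.3406]
ee_rot: [-2.928, 1.553, -0.103]
force: [0.5, 0.8, -0.4]
width: 0.0005
```

Run:
```python
from h import *
s,p,r=pose();print(s["t"],p,s["width"],wj(p),s["force"],s["q"])
tr=tool(TH-np.pi/2);c=np.r_[jw(.162,0),.185];show(plan(p,r,np.r_[jw(.165,0),p[2]],tr));show(plan(p,r,c,tr))
```

```text
10.3 [ 0.64819143 -0.30435212  0.34057001] 0.0004613188834980069 [ 0.18130833 -0.00319473] [ 0.53384375  0.79510165 -0.42849462] [-1.68450810e-01  3.77240561e-01  2.92310607e-01 -1.13908341e-03
 -1.46859434e+00  1.42311797e+00]
[[-0.01, -0.08, 0.41, -0.09, -0.24, 0.05]]
[[1.0, -0.02, 0.14, -0.02, -0.06, 0.01], [1.0, -0.02, 0.14, -0.02, -0.06, 0.01], [1.0, -0.01, 0.13, -0.03, -0.07, 0.02], [0.88, -0.02, 0.11, -0.02, -0.05, 0.01]]
```

Emit:
carry_out(deltas=[[1,-0.05,0.14,-0.05,-0.1,0],[1,-0.02,0.12,-0.02,-0.06,0],[1,-0.01,0.12,-0.03,-0.05,0],[0.88,0,0.1,0,0,0]])

```text
t: 10.7
eef_pos: [0.6386, -0.298, 0.1809]
ee_rot: [-2.822, 1.561, 0.009]
force: [1.1, -0.5, -0.4]
width: 0.0006
```

Run:
```python
from h import *
from station import cams
s,p,r=pose();print(s["t"],p,s["width"],wj(p),s["force"])
print((r.inv()*tool(TH-np.pi/2)).as_rotvec()/np.radians(4))
f=cams.grab_frame("scene");o=(300,90);cv2.imwrite("pics/s6.png",cv2.resize(f["pixels"][o[1]:o[1]+180,o[0]:o[0]+200,::-1],None,fx=3,fy=3,interpolation=2))
```

```text
10.7 [ 0.63864827 -0.29796125  0.18087891] 0.0005599189152302854 [ 1.70270467e-01 -1.97134196e-05] [ 1.07465306 -0.48810572 -0.44245558]
[ 0.00113619 -0.13592561  0.0449585 ]
```

View pics/s6.png

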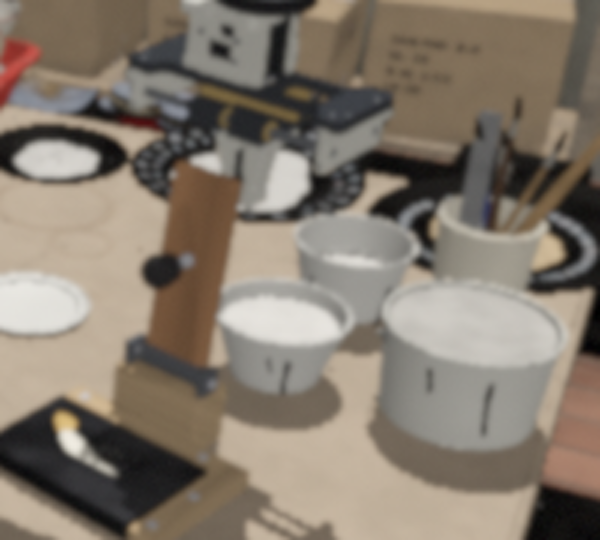

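```bash
cat >> h.py <<'E'
def tip(a,r=.145):
    return np.array([.092-r*np.cos(a)+.014*np.sin(a)+.0095, .062+r*np.sin(a)+.014*np.cos(a)])
E
python3 - <<'E'
from h import *
P=[np.array([.170,.181]),np.array([.135,.203])]+[tip(a) for a in (1.5,1.35,1.2,1.05,.9,.75,.62,.5,.4,.32,.26)]
for a,b in zip(P,P[1:]):d=b-a;print(b.round(4),(-d[1]/.04).round(2),(-d[0]/.04).round(2))
E
```

```text
[0.135 0.203] -0.55 0.88
[0.1052 0.2076] -0.12 0.74
[0.0834 0.2065] 0.03 0.55
[0.062  0.2022] 0.11 0.53
[0.0415 0.1947] 0.19 0.51
[0.0223 0.1843] 0.26 0.48
[0.0049 0.1711] 0.33 0.43
[-0.0084  0.1576] 0.34 0.33
[-0.019   0.1438] 0.35 0.27
[-0.0266  0.1314] 0.31 0.19
[-0.0317  0.1209] 0.26 0.13
[-0.035   0.1128] 0.2 0.08
```

Emit:
carry_out(deltas=[[-0.55,0,0.88,0,0,0],[-0.1,0,0.4,0,-0.1,0]])

```text
t: 10.95
eef_pos: [0.5866, -0.281, 0.1946]
ee_rot: [-0.23, 1.558, 2.601]
force: [10.4, -3.3, 6.6]
width: 0.0005
```

Run:
```python
from h import *
s,p,r=pose();print(s["t"],p,wj(p),s["force"])
print((r.inv()*tool(TH-np.pi/2)).as_rotvec()/np.radians(4))
```

```text
10.95 [ 0.58663781 -0.28098594  0.19457506] [0.1155607  0.00028021] [10.3676929  -3.30729042  6.58003382]
[-0.01682454  0.17919188  0.04200399]
```

Emit:
carry_out(deltas=[[-0.2,0,0.4,0,0.1,0],[-0.15,0,0.4,0,0,0],[0.08,0,0.5,0,0,0]])

```text
t: 11.25
eef_pos: [0.546, -0.2669, 0.21]
ee_rot: [-2.892, 1.556, -0.06]
force: [8.2, -5.4, -3.6]
width: 0.0005
```

```bash
cat > sw.py <<'E'
from h import *
s,p,r=pose();j=wj(p);x=j[0]-.0095-.092;z=p[2]-.062
# solve a: corner on face n=.014
rho=np.hypot(x,z);a=np.arccos(0.014/rho);ang=np.arctan2(z,-x)  # beam-plane angle of point
n=.014;rr=np.sqrt(rho**2-n*n);A=ang-np.arctan2(n,rr)
f=s["force"];print("t",s["t"],"xz",j[0].round(4),p[2].round(4),"y",j[1].round(4),"a",A.round(3),"r",rr.round(4),"F",f.round(1), "rot",((r.inv()*tool(TH-np.pi/2)).as_rotvec()/np.radians(4)).round(2))
E
python3 sw.py
```

```text
t 11.25 xz 0.0725 0.21 y 0.0013 a 1.285 r 0.1502 F [ 8.2 -5.4 -3.6] rot [ 0.01 -0.21  0.05]
```

Emit:
carry_out(deltas=[[0.35,0,0.4,0,-0.1,0],[0.25,0,0.45,0,0,0],[0.3,0,0.45,0,0,0],[0.35,0,0.4,0,0,0]])

```text
t: 11.65
eef_pos: [0.4992, -0.2519, 0.1767]
ee_rot: [-3.108, 1.516, -0.269]
force: [2.7, -0.3, 13.7]
width: 0.0004
```

```bash
python3 sw.py
```

```text
t 11.65 xz 0.0234 0.1767 y 0.0013 a 0.872 r 0.1381 F [ 2.7 -0.3 13.7] rot [ 0.1  -0.78  0.03]
```

Emit:
carry_out(deltas=[[0.15,0,0.45,0,-0.3,0],[0.3,0,0.35,0,-0.2,0],[0.33,0,0.27,0,0,0],[0.28,0,0.17,0,0,0]])

```text
t: 12.05
eef_pos: [0.4663, -0.2412, 0.1457]
ee_rot: [-3.119, 1.518, -0.274]
force: [-1.7, 1.3, 13.9]
width: 0.0008
```

```bash
python3 sw.py
```

```text
t 12.05 xz -0.0112 0.1457 y 0.0015 a 0.539 r 0.1397 F [-1.7  1.3 13.9] rot [ 0.18 -0.76  0.02]
```

Emit:
carry_out(deltas=[[0.3,0,0.2,0,-0.3,0],[0.25,0,0.15,0,-0.3,0],[0.2,0,0.1,0,-0.2,0]])

```text
t: 12.35
eef_pos: [0.4536, -0.2372, 0.1224]
ee_rot: [-3.02, 1.563, -0.173]
force: [-3.5, 3.4, 11.2]
width: 0.0003
```

```bash
python3 sw.py
```

```text
t 12.35 xz -0.0245 0.1224 y 0.0014 a 0.347 r 0.139 F [-3.5  3.4 11.2] rot [ 0.22 -0.11  0.01]
```

Emit:
carry_out(deltas=[[0.12,0,0.04,0,0,0],[0.12,0,0.04,0,0,0]])

```text
t: 12.55
eef_pos: [0.4519, -0.2368, 0.1165]
ee_rot: [-3.112, 1.561, -0.263]
force: [-4.1, 2.7, 10.9]
width: 0.0003
```

```bash
python3 sw.py
```

```text
t 12.55 xz -0.0263 0.1165 y 0.0013 a 0.302 r 0.1382 F [-4.1  2.7 10.9] rot [ 0.24 -0.14  0.01]
```

Emit:
carry_out(deltas=[[0.08,0,0.02,0,0,0]])

```text
t: 12.65
eef_pos: [0.4515, -0.2367, 0.115]
ee_rot: [-3.135, 1.56, -0.286]
force: [-3.7, 3.8, 11.0]
width: 0.0007
```

```bash
python3 sw.py
```

```text
t 12.65 xz -0.0266 0.115 y 0.0012 a 0.291 r 0.138 F [-3.7  3.8 11. ] rot [ 0.25 -0.16  0.  ]
```

Emit:
carry_out(deltas=[[0.08,0,0.02,0,0,0]])

```text
t: 12.75
eef_pos: [0.4513, -0.2367, 0.1138]
ee_rot: [3.128, 1.559, -0.306]
force: [-4.4, 3.2, 11.6]
width: 0.0004
```

```bash
python3 sw.py
```

```text
t 12.75 xz -0.0269 0.1138 y 0.0011 a 0.282 r 0.1377 F [-4.4  3.2 11.6] rot [ 0.25 -0.18 -0.  ]
```

```bash
cat >> sw.py <<'E'
Fx=np.cos(TH)*f[0]+np.sin(TH)*f[1];print("tau",(x*-f[2]+z*Fx).round(3),"a(r)",A.round(4),"Fx",Fx.round(1))
E
python3 sw.py
```

```text
t 12.75 xz -0.0269 0.1138 y 0.0011 a 0.282 r 0.1377 F [-4.4  3.2 11.6] rot [ 0.25 -0.18 -0.  ]
tau 1.225 a(r) 0.282 Fx -5.2
```

Emit:
carry_out(deltas=[[0.1,0,0.06,0,0,0]])

```text
t: 12.85
eef_pos: [0.4504, -0.2364, 0.112]
ee_rot: [3.121, 1.555, -0.312]
force: [-0.9, 1.2, 10.1]
width: 0.0006
```

```bash
python3 sw.py
```

```text
t 12.85 xz -0.0277 0.112 y 0.0012 a 0.268 r 0.1379 F [-0.9  1.2 10.1] rot [ 0.27 -0.22 -0.  ]
tau 1.244 a(r) 0.2677 Fx -1.2
```

Emit:
carry_out(deltas=[[0.1,0,0.06,0,0,0]])

```text
t: 12.95
eef_pos: [0.4498, -0.2362, 0.1102]
ee_rot: [3.117, 1.552, -0.316]
force: [-1.3, 0.5, 9.7]
width: 0.0006
```

```bash
python3 sw.py
```

```text
t 12.95 xz -0.0284 0.1102 y 0.0012 a 0.254 r 0.1378 F [-1.3  0.5  9.7] rot [ 0.28 -0.27 -0.  ]
tau 1.193 a(r) 0.2541 Fx -1.4
```

Emit:
carry_out(deltas=[[0.1,0,0.06,0,0,0]])

```text
t: 13.05
eef_pos: [0.4492, -0.236, 0.1084]
ee_rot: [3.114, 1.548, -0.318]
force: [-1.8, 1.5, 9.7]
width: 0.0004
```

```bash
python3 sw.py
```

```text
t 13.05 xz -0.029 0.1084 y 0.0012 a 0.24 r 0.1378 F [-1.8  1.5  9.7] rot [ 0.29 -0.32 -0.01]
tau 1.163 a(r) 0.2405 Fx -2.2
```

Emit:
carry_out(deltas=[[0.1,0,0.05,0,-0.05,0]])

```text
t: 13.15
eef_pos: [0.4486, -0.2358, 0.1066]
ee_rot: [3.107, 1.549, -0.324]
force: [-2.7, 1.8, 9.7]
width: 0.0004
```

```bash
python3 sw.py
```

```text
t 13.15 xz -0.0296 0.1066 y 0.0012 a 0.227 r 0.1378 F [-2.7  1.8  9.7] rot [ 0.3  -0.32 -0.01]
tau 1.134 a(r) 0.2267 Fx -3.1
```

Emit:
carry_out(deltas=[[0.1,0,0.05,0,-0.05,0]])

```text
t: 13.25
eef_pos: [0.448, -0.2356, 0.1047]
ee_rot: [3.098, 1.55, -0.332]
force: [-2.1, 1.2, 9.9]
width: 0.0008
```

```bash
python3 sw.py
```

```text
t 13.25 xz -0.0303 0.1047 y 0.0012 a 0.212 r 0.1378 F [-2.1  1.2  9.9] rot [ 0.31 -0.3  -0.01]
tau 1.196 a(r) 0.2119 Fx -2.4
```

Emit:
carry_out(deltas=[[0.1,0,0.05,0,-0.05,0]])

```text
t: 13.35
eef_pos: [0.4474, -0.2354, 0.1028]
ee_rot: [3.091, 1.55, -0.338]
force: [-2.2, 2.1, 9.4]
width: 0.0003
```

```bash
python3 sw.py
```

```text
t 13.35 xz -0.0309 0.1028 y 0.0012 a 0.197 r 0.1378 F [-2.2  2.1  9.4] rot [ 0.32 -0.29 -0.01]
tau 1.139 a(r) 0.1974 Fx -2.7
```

Emit:
carry_out(deltas=[[0.09,0,0.04,0,-0.05,0]])

```text
t: 13.45
eef_pos: [0.447, -0.2353, 0.1011]
ee_rot: [3.079, 1.552, -0.349]
force: [-3.1, 2.3, 9.3]
width: 0.0003
```

```bash
python3 sw.py
```

```text
t 13.45 xz -0.0314 0.1011 y 0.0012 a 0.185 r 0.1378 F [-3.1  2.3  9.3] rot [ 0.33 -0.27 -0.01]
tau 1.098 a(r) 0.1851 Fx -3.6
```

Emit:
carry_out(deltas=[[0.09,0,0.04,0,-0.05,0]])

```text
t: 13.55
eef_pos: [0.4465, -0.2351, 0.0995]
ee_rot: [3.067, 1.553, -0.36]
force: [-1.6, 2.7, 9.5]
width: 0.0006
```

```bash
python3 sw.py
```

```text
t 13.55 xz -0.0319 0.0995 y 0.0012 a 0.173 r 0.1378 F [-1.6  2.7  9.5] rot [ 0.34 -0.25 -0.02]
tau 1.176 a(r) 0.1727 Fx -2.4
```

Emit:
carry_out(deltas=[[0.09,0,0.04,0,-0.05,0]])

```text
t: 13.65
eef_pos: [0.4461, -0.235, 0.0978]
ee_rot: [3.056, 1.554, -0.371]
force: [-2.1, 2.7, 10.7]
width: 0.0003
```

```bash
python3 sw.py
```

```text
t 13.65 xz -0.0323 0.0978 y 0.0012 a 0.16 r 0.1378 F [-2.1  2.7 10.7] rot [ 0.35 -0.24 -0.02]
tau 1.324 a(r) 0.1601 Fx -2.8
```

Emit:
carry_out(deltas=[[0.09,0,0.04,0,-0.05,0]])

```text
t: 13.75
eef_pos: [0.4456, -0.2348, 0.0961]
ee_rot: [3.04, 1.556, -0.387]
force: [-3.0, 2.9, 9.2]
width: 0.0008
```

```bash
python3 sw.py
```

```text
t 13.75 xz -0.0328 0.0961 y 0.0012 a 0.148 r 0.1379 F [-3.   2.9  9.2] rot [ 0.36 -0.22 -0.02]
tau 1.11 a(r) 0.1476 Fx -3.7
```

Only noise so far; no contact.

Emit:
carry_out(deltas=[[0.08,0,0.03,0,-0.05,0]])

```text
t: 13.85
eef_pos: [0.4454, -0.2347, 0.0947]
ee_rot: [3.017, 1.557, -0.409]
force: [-4.0, 2.6, 9.9]
width: 0.0006
```

```bash
python3 sw.py
```

```text
t 13.85 xz -0.0331 0.0947 y 0.0012 a 0.137 r 0.1378 F [-4.   2.6  9.9] rot [ 0.37 -0.19 -0.02]
tau 1.177 a(r) 0.1374 Fx -4.6
```

Emit:
carry_out(deltas=[[0.08,0,0.03,0,-0.05,0]])

```text
t: 13.95
eef_pos: [0.4451, -0.2346, 0.0934]
ee_rot: [2.988, 1.559, -0.437]
force: [-2.8, 2.9, 9.0]
width: 0.0006
```

```bash
python3 sw.py
```

```text
t 13.95 xz -0.0334 0.0934 y 0.0012 a 0.127 r 0.1378 F [-2.8  2.9  9. ] rot [ 0.37 -0.16 -0.02]
tau 1.095 a(r) 0.1273 Fx -3.6
```

Emit:
carry_out(deltas=[[0.08,0,0.03,0,-0.05,0]])

```text
t: 14.05
eef_pos: [0.4447, -0.2345, 0.092]
ee_rot: [2.95, 1.561, -0.475]
force: [-2.6, 2.6, 8.5]
width: 0.0005
```

```bash
python3 sw.py
```

```text
t 14.05 xz -0.0338 0.092 y 0.0013 a 0.117 r 0.1379 F [-2.6  2.6  8.5] rot [ 0.38 -0.14 -0.02]
tau 1.054 a(r) 0.1168 Fx -3.3
```

Emit:
carry_out(deltas=[[0.08,0,0.03,0,-0.05,0]])

```text
t: 14.15
eef_pos: [0.4444, -0.2344, 0.0906]
ee_rot: [2.888, 1.563, -0.536]
force: [-2.4, 3.4, 8.9]
width: 0.0006
```

```bash
python3 sw.py
```

```text
t 14.15 xz -0.0341 0.0906 y 0.0013 a 0.107 r 0.1379 F [-2.4  3.4  8.9] rot [ 0.39 -0.11 -0.03]
tau 1.116 a(r) 0.1065 Fx -3.3
```

Emit:
carry_out(deltas=[[0.08,0,0.03,0,0,0]])

```text
t: 14.25
eef_pos: [0.4441, -0.2343, 0.0892]
ee_rot: [2.916, 1.561, -0.508]
force: [-2.5, 2.1, 10.8]
width: 0.0005
```

```bash
python3 sw.py
```

```text
t 14.25 xz -0.0344 0.0892 y 0.0013 a 0.096 r 0.1379 F [-2.5  2.1 10.8] rot [ 0.39 -0.13 -0.03]
tau 1.389 a(r) 0.0961 Fx -3.0
```

Emit:
carry_out(deltas=[[0.08,0,0.03,0,0,0]])

```text
t: 14.35
eef_pos: [0.4439, -0.2342, 0.0879]
ee_rot: [2.934, 1.56, -0.489]
force: [-3.5, 3.0, 13.2]
width: 0.0009
```

```bash
python3 sw.py
```

```text
t 14.35 xz -0.0347 0.0879 y 0.0013 a 0.087 r 0.1379 F [-3.5  3.  13.2] rot [ 0.4  -0.16 -0.03]
tau 1.684 a(r) 0.087 Fx -4.3
```

Emit:
carry_out(deltas=[[0.08,0,0.03,0,0,0]])

```text
t: 14.45
eef_pos: [0.4437, -0.2342, 0.0869]
ee_rot: [2.948, 1.558, -0.474]
force: [-4.7, 3.9, 16.2]
width: 0.0006
```

```bash
python3 sw.py
```

```text
t 14.45 xz -0.0348 0.0869 y 0.0013 a 0.08 r 0.1379 F [-4.7  3.9 16.2] rot [ 0.41 -0.19 -0.03]
tau 2.068 a(r) 0.0798 Fx -5.7
```

Emit:
carry_out(deltas=[[0,0,0,0,0,0]])

```text
t: 14.55
eef_pos: [0.4444, -0.2343, 0.0883]
ee_rot: [2.974, 1.556, -0.448]
force: [0.5, 0.4, 0.7]
width: 0.0004
```

```bash
python3 sw.py
```

```text
t 14.55 xz -0.0341 0.0883 y 0.0014 a 0.09 r 0.1375 F [0.5 0.4 0.7] rot [ 0.42 -0.21 -0.03]
tau 0.111 a(r) 0.0901 Fx 0.4
```

Emit:
carry_out(deltas=[[0.04,0,0,0,0,0]])

```text
t: 14.65
eef_pos: [0.4455, -0.2345, 0.0879]
ee_rot: [3.004, 1.554, -0.418]
force: [0.1, -0.6, -0.2]
width: 0.0007
```

```bash
python3 sw.py
```

```text
t 14.65 xz -0.0331 0.0879 y 0.0014 a 0.088 r 0.1363 F [ 0.1 -0.6 -0.2] rot [ 0.42 -0.24 -0.03]
tau -0.025 a(r) 0.088 Fx 0.3
```

Emit:
carry_out(deltas=[[0.04,0,0,0,0,0]])

```text
t: 14.75
eef_pos: [0.4458, -0.2346, 0.0869]
ee_rot: [3.01, 1.553, -0.412]
force: [-3.7, 1.5, 9.2]
width: 0.0004
```

```bash
python3 sw.py
```

```text
t 14.75 xz -0.0327 0.0869 y 0.0015 a 0.081 r 0.1358 F [-3.7  1.5  9.2] rot [ 0.42 -0.25 -0.03]
tau 1.135 a(r) 0.0805 Fx -4.0
```

Emit:
carry_out(deltas=[[-0.3,0,0,0,0,0],[-1,0,0,0,0,0],[-1,0,0,0,0,0],[-1,0,0.5,0,0,0],[-0.5,0,0.8,0,0,0]])

```text
t: 15.25
eef_pos: [0.3934, -0.2196, 0.2397]
ee_rot: [2.617, 1.562, -0.806]
force: [-0.2, -0.5, 0.2]
width: 0.0002
```

Emit:
carry_out(deltas=[[0,0,1,0,0,0],[0,0,0,0,0,0],[0,0,0,0,0,0]])

```text
t: 15.55
eef_pos: [0.3532, -0.208, 0.2438]
ee_rot: [2.988, 1.554, -0.435]
force: [0.1, 0.5, 0.1]
width: 0.0004
```

Run:
```python
from h import *
from station import cams
s,p,r=pose();print(s["t"],p,wj(p),s["force"],abs(s["qd"]).max())
f=cams.grab_frame("wrist");cv2.imwrite("pics/w9.png",f["pixels"][:,:,::-1])
f=cams.grab_frame("scene");cv2.imwrite("pics/s9.png",cv2.resize(f["pixels"][130:280,225:425,::-1],None,fx=4,fy=4,interpolation=2))
f=cams.grab_frame("top");cv2.imwrite("pics/t9.png",f["pixels"][:,:,::-1])
```

```text
15.55 [ 0.35318792 -0.20799433  0.24377467] [-0.12902819 -0.00142334] [0.13372629 0.50179854 0.0881534 ] 0.04722382532806537
```

View pics/w9.png

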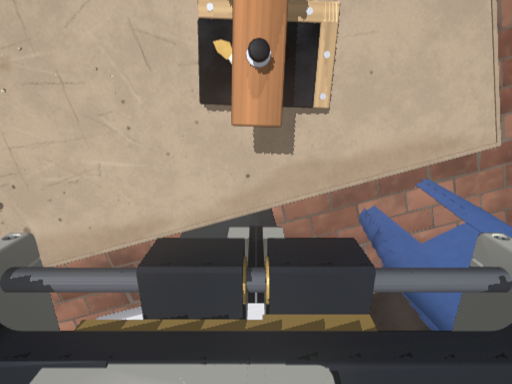

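View pics/s9.png

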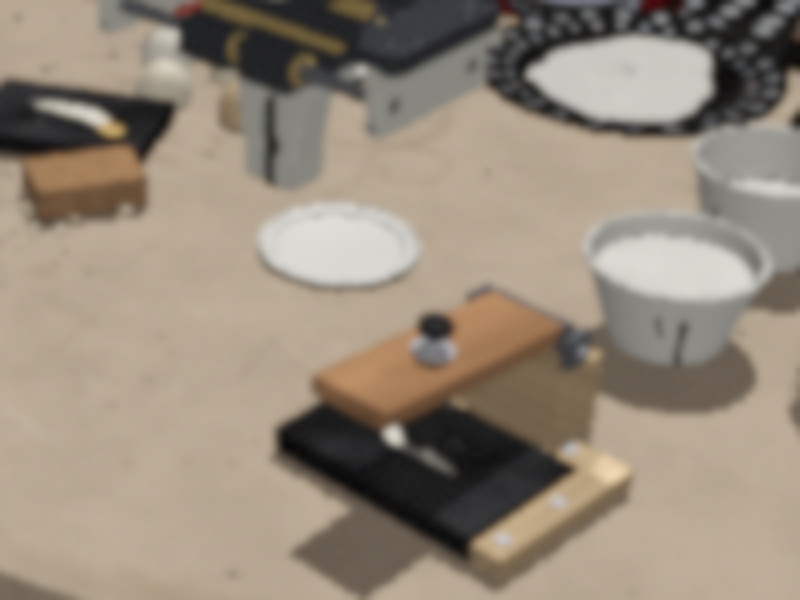

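View pics/t9.png

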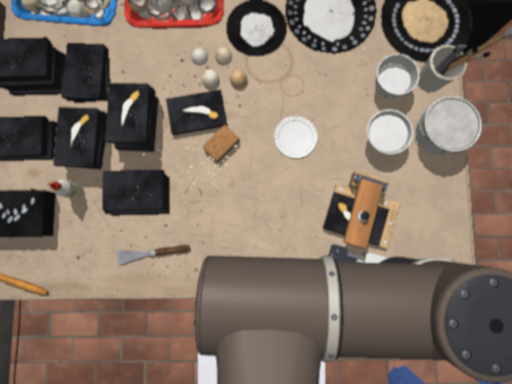

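The panel sits in the corner with its edges against both fences and the beam is down on it. The lid, scraper and block are where they started, and the arm is clear, so I'm handing in.

```bash
python3 -c "
from station import arm
print(arm.job_done())"
```

```text
the job is handed in; nothing more can be done
None
```

The panel is seated in the jig corner and clamped, and I handed the job in at about 15.7 s of the 72 s allowed. No verdict was reported.

**Seating:** I pushed the panel along the table into the end fence, then against the back fence, feeling firm contact at each. The tool stopped within 1 mm of where a seated panel should put it. The wrist picture showed no visible gap at either fence.

**Clamping:** I swung the beam over from behind and lowered it in steps of about 1–2 mm. The foot met the panel at about 0.10 rad, and I stopped at about 0.08 rad. The foot force is my estimate, not a direct reading: about 10 N from the extra hinge torque and about 9 N from spring travel. By the same estimate, it stayed well under 30 N.

**Last checks:**
- **Beam holding:** after I released the beam, a light touch found its face at the same height, so it had not sprung back.
- **Arm clear:** the arm is off everything and reads near-zero force.
- **Bystanders:** the tub lid, scraper and sanding block look unmoved in the top picture.
- **Disagreements:** the jig position measured from the cameras differed from the seated panel's corners by a few millimetres in the top picture. The two foot-force estimates also differ by about 1.5 N. No check failed.

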